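Put the charged battery pack in the kit drawer and close it

TASK

Take the blue-banded battery pack out of the charger and stand it on the green mat, letting go so that you can take it again by its other pair of sides; then lower it, without dropping it, upright into the bay between the yellow rails just behind the front of the open drawer. Then push the drawer home until it clicks in and stays fully shut. Leave the orange-banded pack in the charger, and do not disturb the tape roll or the screwdriver.

Things in the scene. Friction and masses are not known exactly. Their poses are not given: they have to be found in the camera images.
- pack_blue_center (a point): centre (half-way up) of the pack to store: a white upright box with a blue band and blue top, 60 mm along its own x, 40 mm along its own y (both level), 84 mm tall along z, about 0.35 kg. Starts standing in one of the charger's two bays, the orange pack in the other. Either way round (half a turn) will do in the drawer.
- pack_orange_center (a point): centre of the like-sized pack with an orange band and top: stays in the charger.
- dock: black two-bay charger, fixed, 74 (x) by 128 mm (y); origin centre of its underside. Packs stand on its floor, 12 mm up, at y +-32 mm, axes along its axes. Walls along x on both sides of each bay rise to 92 mm, 2 mm from the packs, so grip a pack in it only across its 60 mm length (closing along x); front and back are open above lips whose tops are 22 mm up. Lift straight up, at least 90 mm.
- mat: green square mat, fixed, 150 by 150 mm, 3 mm thick; origin at the centre of its underside, so its top is 3 mm above the table.
- cabinet: grey steel kit cabinet with one drawer, fixed, 200 mm wide (y), 125 mm tall, reaching 14 to 250 mm behind (+x of) its origin. Origin: on the table, below the middle of the drawer front's outer face when shut. Its x axis points level into the cabinet, away from the robot: the drawer shuts along +x.
- drawer (a joint): how far the drawer is out, in m: 0 is fully home, stop at 0.155, starts 0.115 to 0.15. Slides with 1 to 2 N of friction; a sprung detent resists with some 6 N from 16 mm out until about 6 mm out, then snaps the drawer home by itself and keeps it there. Let go between 7 and 16 mm out it springs back to some 16 to 30 mm. About 8 N push it home.
- drawer_front (a point): on the outer face of the blue drawer front, mid-width, 95 mm above the table; moves with the drawer, axes as the cabinet's. The face is 196 mm wide, flat from 50 mm up to its top edge at 114 mm above the table; push there in +x. A steel pull lip, 90 mm wide, stands 14 mm out of it, 42 to 50 mm above the table.
- bay (a point): centre of the floor of the drawer's front bay, 48 mm behind the front's outer face, 18 mm above the table; moves with the drawer, axes as the cabinet's. 72 mm long in x between the front (top at 114 mm) and a cross wall (top at 94 mm): no room for fingers there. Two yellow rails, 20 mm tall, 50 mm apart in y; above them free for fingers to side walls 168 mm apart. Pack's x goes along x.
- tape_center (a point): centre of a roll of blue tape, 100 mm across, 25 mm tall, lying flat on the table beyond the charger: leave alone.
- screwdriver: screwdriver lying on the table beyond the mat: leave alone.
Not all that is in view belongs to the job. What is shaped like the part that bears pack_blue_center but pink or purple is not meant.

How it is judged:
By the outcome, as a careful person would: the job done as asked, in the order asked, and still so for the second after the job is handed in, with the robot touching nothing.
It also fails if it takes over 72 s, if anything falls off the work surface, if the arm or the gripper's body presses on something with over 40 N, if the wrist force passes 120 N, or if a joint passes its speed limit or range.

ROBOT

A 6-joint arm with a two-finger parallel gripper is mounted at the origin on the work surface. World frame = base frame: x ahead of the robot, y to its left, z up, the work surface at z = 0. Lengths are in m, angles in rad, forces in N, time in s.
With the tool pointing down it reaches from about 0.275 to 0.875 m from the base axis. Payload 12.5 kg.
Tool frame: the origin (TCP) lies midway between the tips of the shut fingers; the grasp point (between the pads) lies 19 mm behind it; z points along the fingers, y is the direction in which the jaws open and shut (so a half turn about z gives the same grasp; the last joint's range is limited). The gripper opens to 85 mm and grips with 20 to 120 N. Pads are 22 mm wide; open, the fingers measure 114 mm over their backs; the gripper's body (76 mm by 85 mm) begins 54 mm behind the grasp point. The pads swing forward as they close: fully open they stand 13 mm farther back than shut.
Start: joints at [1.054, 0.351, 1.652, -0, 1.139, -0.085], TCP at [0.23, 0.5, 0.231] pointing down, gripper open.
Joint ranges: [-2.75, 2.75], [-0.79, 2.1], [0.01, 2.65], [-1.57, 4.71], [0.07, 3.14], [-2.87, 2.87]. Speed limits (rad/s): [2.22, 2.22, 2.79, 3.14, 3.14, 3.14].

INTERFACE

Orientations are given as a 3x3 rotation matrix whose columns are the frame's x, y, z axes.
In Python, from bench import robot, claw, kin, vision, order, telemetry gives the robot as it stands. Calls block until the motion is done:
- robot.move_ptp(position, orientation): joint-space move of the TCP to a pose.
- robot.servo_line(position, rotation=None, max_speed=0.15): straight line of the TCP; rotation=None keeps the orientation; max_speed is the mean speed in m/s.
- robot.move_joints(angles): joint-space move.
- claw.gripper_to(opening, squeeze=None): opening from 0.0 (shut) to 1.0 (fully open); squeeze is the grip in N (None keeps the last); returns when the fingers have stopped.
- robot.dwell(seconds).
- kin.solve_ik(position, orientation): joint angles nearest the present ones, or None.
- vision.get_image(name): name is "side" or "top" or "wrist"; returns the picture (400x640x3 uint8, red, green, blue); there is no depth.
- vision.camera_info(name): a dict with "mtx" (3x3 intrinsics, pixels), "D" ([k1, k2, p1, p2, k3] as OpenCV has them; the pictures are not rectified), "rvec" (rotation vector, rad) and "tvec" (3), from world to camera coordinates, as OpenCV has them. Camera axes: x right, y down, z forward; pixel columns grow to the right and rows downward; lengths in m; the calibration is good to about 2 mm. A picture is of the moment at which its call begins: read the wrist's pose just before it. camera_info takes no time and is no camera call; for the wrist camera it gives the pose at the moment of the call.
A pose or a line that the arm cannot do raises robot.PlanningError and nothing moves.
- order.job_done(): hands the job in, once; it reports no verdict.
Readings, each from a call of its own:
- telemetry.current_clock(): time.
- telemetry.current_joint_pos(): joint angles.
- telemetry.current_joint_vel(): joint speeds.
- telemetry.current_effort(): joint torques, N m.
- telemetry.current_position(): TCP position.
- telemetry.current_tool_rot(): TCP orientation.
- telemetry.current_force(): force on the tool from outside, world axes, zero at the start.
- telemetry.current_torque(): the same for the moment, N m.
- telemetry.current_gripper_width(): opening from 0.0 (shut) to 1.0 (fully open).
Only numpy, scipy, OpenCV 4.12 (cv2) and the standard library are available. Lean on these libraries where they do the work, as an engineer would, in place of code of your own. Each camera call takes 0.05 s, during which the arm holds its last target. There are 200 camera calls.

## Working session

There is one attempt and no reset: what is moved stays moved. The work goes in short steps, each a Python script; the robot and the scene stay as the last script left them, time stands still between calls to the robot, and variables do not carry over. Pictures are saved under pics/ and viewed, about 8 in all and at most 12, crops included, and the job is handed in when it is done.

```bash
mkdir -p pics; ls; python3 - <<'E'
from bench import vision,telemetry
import cv2,numpy as np
ims=[]
for n in ["top","side"]:
    im=vision.get_image(n); cv2.imwrite(f"pics/{n}0.png",im[:,:,::-1]); 
    c=vision.camera_info(n); print(n,c)
    R=cv2.Rodrigues(np.array(c["rvec"],float))[0]; print(-R.T@np.ravel(c["tvec"]))
print(telemetry.current_clock())
E
```

```text
pics
top {'mtx': array([[381.28024084,   0.        , 320.9161262 ],
       [  0.        , 381.28024084, 193.27581409],
       [  0.        ,   0.        ,   1.        ]]), 'D': array([-0.07918032,  0.        ,  0.        ,  0.        ,  0.        ]), 'rvec': array([ 2.12585287, -2.17291273,  0.14340335]), 'tvec': array([0.07923093, 0.57692573, 0.82364187])}
[0.46132375 0.06532291 0.89466199]
side {'mtx': array([[479.53163102,   0.        , 316.55376896],
       [  0.        , 479.53163102, 198.61995967],
       [  0.        ,   0.        ,   1.        ]]), 'D': array([-0.12678235,  0.        ,  0.        ,  0.        ,  0.        ]), 'rvec': array([ 2.18573093, -0.46551166,  0.20220822]), 'tvec': array([-0.48746201,  0.26949175,  0.96804532])}
[ 0.22142079 -0.75301155  0.7945459 ]
0.1
```

View pics/top0.png

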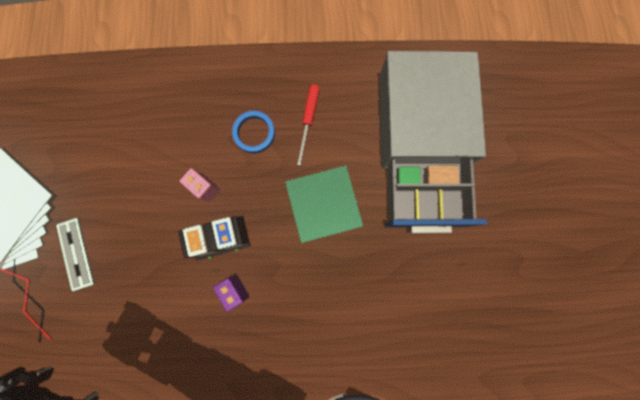

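View pics/side0.png

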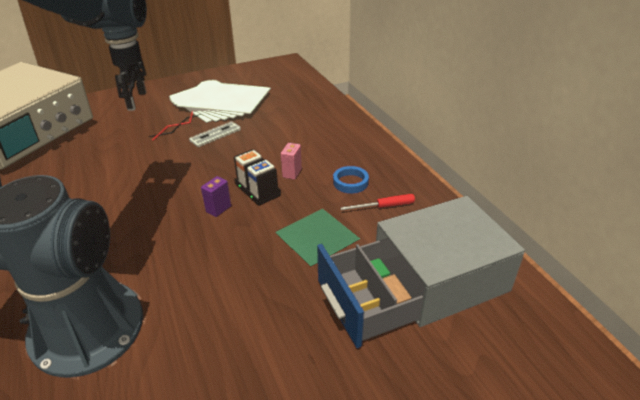

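```bash
cat > h.py <<'E'
import cv2, numpy as np
from bench import robot, claw, kin, vision, order, telemetry
def snap(n, save=None):
    c=vision.camera_info(n); im=vision.get_image(n)
    if save: cv2.imwrite(f"pics/{save}.png", im[:,:,::-1])
    return im, c
def ray(c, px):
    p=cv2.undistortPoints(np.array(px,float).reshape(-1,1,2), c["mtx"], c["D"]).reshape(-1,2)
    R=cv2.Rodrigues(np.array(c["rvec"],float))[0]
    return -R.T@np.ravel(c["tvec"]), np.c_[p,np.ones(len(p))]@R
def plane(c, px, z):
    o,d=ray(c,px); return o+d*((z-o[2])/d[:,2])[:,None]
def tri(obs):   # obs: list of (cam, pixel) -> point, residual (m)
    A=np.zeros((3,3)); b=np.zeros(3); L=[]
    for c,px in obs:
        o,d=ray(c,px); d=d[0]/np.linalg.norm(d[0]); P=np.eye(3)-np.outer(d,d); A+=P; b+=P@o; L.append((o,P))
    x=np.linalg.solve(A,b); return x, max(np.linalg.norm(P@(x-o)) for o,P in L)
def down(yaw):  # tool z down; jaw direction (y) at angle yaw
    y=np.array([np.cos(yaw),np.sin(yaw),0]); z=np.array([0,0,-1.]); return np.c_[np.cross(y,z),y,z]
def hsv(im,lo,hi): return cv2.inRange(cv2.cvtColor(im,cv2.COLOR_RGB2HSV),lo,hi)
E
python3 - <<'E'
from h import *
t=cv2.imread("pics/top0.png");s=cv2.imread("pics/side0.png")
a=cv2.resize(t[160:320,160:270],None,fx=3.4,fy=3.4,interpolation=cv2.INTER_CUBIC)
b=cv2.resize(s[130:230,190:310],(420,350),interpolation=cv2.INTER_CUBIC)
o=np.zeros((544,374+420,3),np.uint8);o[:a.shape[0],:374]=a;o[:350,374:]=b
cv2.imwrite("pics/crop1.png",o)
im,c=snap("top")
m=hsv(im,(35,80,40),(85,255,255)); 
for cn in cv2.findContours(m,0,2)[0]:
    if cv2.contourArea(cn)>500: print("mat",cv2.minAreaRect(cn), plane(c,cv2.boxPoints(cv2.minAreaRect(cn)),.003))
for n,p in [("blue",(224,233)),("orange",(194,240)),("purple",(228,294)),("pink",(197,183))]: print(n,plane(c,[p],.096))
print(plane(c,[(398,221),(486,221)],.114))
print(telemetry.current_tool_rot(), kin.solve_ik([.4,.27,.35],down(0)))
cw=vision.camera_info("wrist"); R=cv2.Rodrigues(np.array(cw["rvec"]))[0]; print("wristcam",-R.T@np.ravel(cw["tvec"]),R, cw["mtx"][0,0])
E
```

```text
mat ((323.367919921875, 204.03773498535156), (62.361698150634766, 64.14738464355469), 74.05460357666016) [[ 0.61038626  0.15374142  0.003     ]
 [ 0.64969478  0.00620717  0.003     ]
 [ 0.50608153 -0.02949698  0.003     ]
 [ 0.46837188  0.11518469  0.003     ]]
blue [[0.49114028 0.27173267 0.096     ]]
orange [[0.47752759 0.33554246 0.096     ]]
purple [[0.36530916 0.26270552 0.096     ]]
pink [[0.5989044  0.33159022 0.096     ]]
[[ 0.50739746 -0.09041749  0.114     ]
 [ 0.50266989 -0.27467976  0.114     ]]
[[-9.08236093e-01  4.18457869e-01 -4.59559755e-04]
 [ 4.18458114e-01  9.08235739e-01 -8.06068314e-04]
 [ 8.00829644e-05 -9.24406845e-04 -9.99999570e-01]] [ 4.97246290e-01  1.22490427e-01  1.64969037e+00 -4.44089210e-16
  1.36941185e+00  4.97246290e-01]
wristcam [0.16371409 0.52993814 0.37371305] [[ 0.41844002  0.90824284 -0.00169963]
 [ 0.87073162 -0.40062442  0.28517806]
 [ 0.25833001 -0.12080984 -0.95847305]] 356.98876461566357
```

View pics/crop1.png

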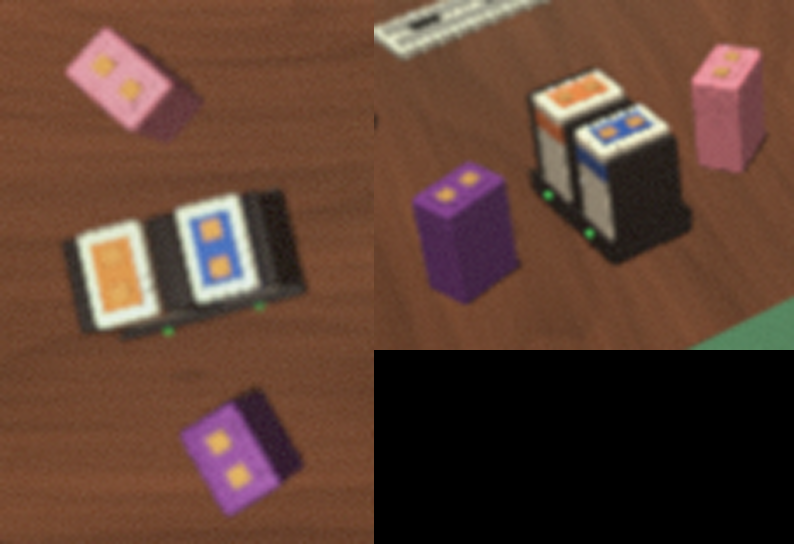

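The blue-banded pack is at top px (224,233) and side px (262,175): a white body with blue band and top, in the charger's right bay. The others are the orange pack (194,240), pink (197,183) and purple (228,294), which are single-coloured decoys or must stay. Next I take two wrist views.

```bash
python3 - <<'E'
from h import *
for i,(x,y) in enumerate([(.47,.25),(.52,.29)]):
    robot.move_ptp([x,y,.27],down(.21)); robot.dwell(.2)
    im,c=snap("wrist",f"w{i}"); np.save(f"w{i}.npy",c,allow_pickle=True)
    m=hsv(im,(105,100,60),(125,255,255))
    for cn in cv2.findContours(m,0,2)[0]:
        if cv2.contourArea(cn)>150: r=cv2.minAreaRect(cn); print(cv2.contourArea(cn),r,plane(c,[r[0]],.096))
print(telemetry.current_clock())
cv2.imwrite("pics/w01.png",cv2.resize(np.vstack([cv2.imread("pics/w0.png"),cv2.imread("pics/w1.png")]),(480,600)))
E
```

```text
1212.0 ((360.4950866699219, 161.80780029296875), (27.22182273864746, 47.651004791259766), 88.53119659423828) [[0.49170322 0.27351454 0.096     ]]
1125.5 ((296.75238037109375, 191.58079528808594), (26.07695960998535, 46.803287506103516), 88.31531524658203) [[0.49090319 0.27335685 0.096     ]]
2.325
```

View pics/w01.png

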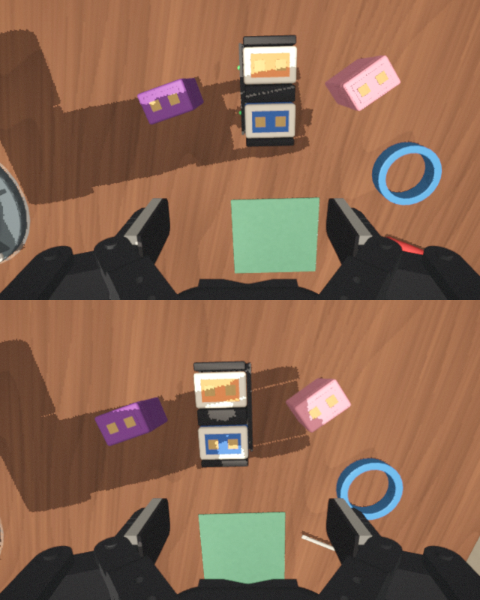

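The two wrist views show the blue top at px (360,162) and (297,192), with the orange top just above it, and the pink and purple decoys to the right and left. Next I get height and yaw.

```bash
cat >> h.py <<'E'
def bluetop(im,c,z,lo=(105,100,60),near=None):
    m=hsv(im,lo,(125,255,255)); m=cv2.morphologyEx(m,cv2.MORPH_CLOSE,np.ones((5,5)))
    cs=[k for k in cv2.findContours(m,0,2)[0] if 300<cv2.contourArea(k)<6000]
    if near is not None: cs.sort(key=lambda k:np.hypot(*(plane(c,[cv2.minAreaRect(k)[0]],z)[0,:2]-near)))
    r=cv2.minAreaRect(cs[0]); B=plane(c,cv2.boxPoints(r),z)
    e=max([B[1]-B[0],B[2]-B[1]],key=np.linalg.norm)
    return r[0],B.mean(0),np.arctan2(e[1],e[0])%np.pi,[np.linalg.norm(B[1]-B[0]),np.linalg.norm(B[2]-B[1])]
E
python3 - <<'E'
from h import *
obs=[]
for i in (0,1):
    c=np.load(f"w{i}.npy",allow_pickle=True).item(); im=cv2.imread(f"pics/w{i}.png")[:,:,::-1].copy()
    r=bluetop(im,c,.096,near=(.49,.273)); print(r); obs.append((c,[r[0]]))
c=vision.camera_info("top"); im=cv2.imread("pics/top0.png")[:,:,::-1].copy()
m=hsv(im,(105,100,60),(125,255,255)); k=cv2.connectedComponentsWithStats(m)
for s,p in zip(k[2],k[3]):
    if np.hypot(*(p-(224,233)))<8 and s[4]>40: print("top",p,plane(c,[p],.096)); obs.append((c,[p]))
print("wrist",tri(obs[:2]),"all",tri(obs))
print(telemetry.current_force())
E
```

```text
((360.4950866699219, 161.80780029296875), array([0.49173341, 0.27338987, 0.096     ]), np.float64(0.23796942322988707), [np.float64(0.04216731058087492), np.float64(0.02460124174968043)])
((296.75238037109375, 191.58079528808594), array([0.49090933, 0.27322343, 0.096     ]), np.float64(0.23993253131597328), [np.float64(0.042546742769848635), np.float64(0.024681948652623874)])
top [223.13978495 232.51612903] [[0.49218546 0.27356869 0.096     ]]
wrist (array([0.49115763, 0.27421447, 0.09964447]), np.float64(0.000177995321224408)) all (array([0.49157164, 0.27351994, 0.0966759 ]), np.float64(0.0006408966676210217))
[-0.30418299 -0.13516363 -0.91523217]
```

```bash
python3 - <<'E'
from h import *
p=np.array([.4913,.2734]); R=down(.239)
robot.move_ptp([*p,.18],R); robot.servo_line([*p,.048],max_speed=.12)
claw.gripper_to(0,40); print("w",telemetry.current_gripper_width(),telemetry.current_force(),telemetry.current_position())
robot.servo_line([*p,.17],max_speed=.12); robot.dwell(.2)
print("lift",telemetry.current_gripper_width(),telemetry.current_force(),telemetry.current_position(),telemetry.current_clock())
im,c=snap("wrist","held"); snap("side","held_s")
a=cv2.imread("pics/held.png");b=cv2.imread("pics/held_s.png")[100:300,160:480]
cv2.imwrite("pics/held2.png",np.vstack([cv2.resize(a,(480,300)),cv2.resize(b,(480,300))]))
E
```

```text
w 0.69839252529053 [ 0.58472324 -0.19948589  6.51937706] [0.4917052  0.27357184 0.04863241]
lift 0.6974852264591952 [ 0.11370334 -0.12509604 -4.06208639] [0.49109488 0.27331466 0.1694359 ] 5.7583
```

View pics/held2.png

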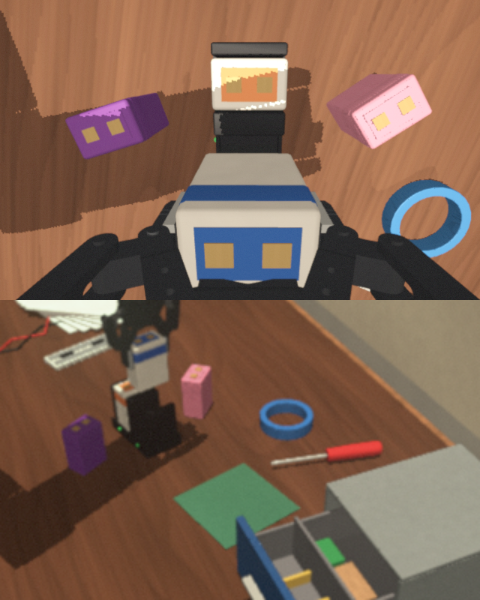

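The lifted pack hangs upright in the jaws (wrist px ~(330,320)) and the orange one stays in place. Next I put it on the mat, turned to the cabinet's heading.

```bash
cat >> h.py <<'E'
def touch(xy,z0,zmin,dF=3.0,step=.001):
    f0=telemetry.current_force()[2]; z=z0
    while z>zmin:
        z-=step; robot.servo_line([*xy,z],max_speed=.02)
        f=telemetry.current_force()[2]
        if f-f0>dF: break
    print("touch",z,f-f0,telemetry.current_position()); return z
E
python3 - <<'E'
from h import *
p=np.array([.5586,.0614]); R=down(-.026)
robot.servo_line([*p,.17],R,max_speed=.2); robot.servo_line([*p,.045],max_speed=.12); robot.dwell(.2)
touch(p,.045,.036)
claw.gripper_to(1.0); robot.servo_line([*p,.18],max_speed=.15)
print(telemetry.current_clock())
# look at drawer from two places, camera on robot side
for i,(x,y) in enumerate([(.56,-.13),(.50,-.22)]):
    robot.servo_line([x,y,.30],down(np.pi/2-.026),max_speed=.25) if i else robot.move_ptp([x,y,.30],down(np.pi/2-.026))
    robot.dwell(.2); im,c=snap("wrist",f"d{i}"); np.save(f"d{i}.npy",c,allow_pickle=True)
snap("top","top1"); print(telemetry.current_clock())
cv2.imwrite("pics/d01.png",cv2.resize(np.vstack([cv2.imread("pics/d0.png"),cv2.imread("pics/d1.png")]),(480,600)))
E
```

```text
touch 0.03899999999999999 9.475960874220634 [0.5587131  0.06140352 0.03962056]
11.4833
14.2833
```

View pics/d01.png

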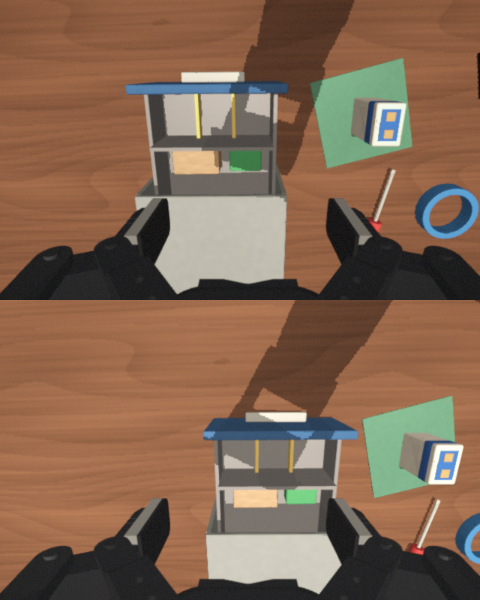

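The pack stands free on the mat (d0 full px ~(515,165)). The drawer's rails are at d0 px x≈265 and 313, and the blue front's edge is at row ~117. Next I enlarge the drawer and extract the features.

```bash
python3 - <<'E'
from h import *
cr=[]
for i in (0,1):
    c=np.load(f"d{i}.npy",allow_pickle=True).item(); im=cv2.imread(f"pics/d{i}.png")[:,:,::-1].copy()
    m=hsv(im,(20,120,70),(32,255,255))
    for k in cv2.findContours(m,0,2)[0]:
        if cv2.contourArea(k)>60:
            x,y,w,h=cv2.boundingRect(k)
            if h>2.5*w and 150<x<480: r=cv2.minAreaRect(k); B=cv2.boxPoints(r); B=B[np.argsort(B[:,1])]; e=[B[:2].mean(0),B[2:].mean(0)]; print("rail",i,np.round(e,1).tolist(),np.round(plane(c,e,.038),4).tolist())
    m=hsv(im,(100,90,30),(125,255,255)); m=cv2.morphologyEx(m,cv2.MORPH_CLOSE,np.ones((3,3)))
    for k in cv2.findContours(m,0,2)[0]:
        if cv2.contourArea(k)>800 and cv2.boundingRect(k)[2]>120:
            q=cv2.approxPolyDP(k,3,True)[:,0]; print("front",i,cv2.boundingRect(k),q.tolist(),np.round(plane(c,q.astype(float),.114)[:,:2],4).tolist())
    print("campos",ray(c,[(0,0)])[0])
    x0,y0=[(155,95),(260,145)][i]; cr.append(cv2.resize(cv2.imread(f"pics/d{i}.png")[y0:y0+100,x0:x0+240] ,None,fx=3,fy=3,interpolation=cv2.INTER_CUBIC))
cv2.imwrite("pics/dcrop.png",np.vstack(cr))
E
```

```text
rail 0 [[264.29998779296875, 126.0], [267.3999938964844, 182.89999389648438]] [[0.5149, -0.2022, 0.038], [0.5799, -0.2036, 0.038]]
rail 0 [[310.6000061035156, 125.0], [311.79998779296875, 183.0]] [[0.5153, -0.1507, 0.038], [0.5813, -0.1519, 0.038]]
front 0 (168, 109, 216, 17) [[383, 113], [372, 109], [206, 110], [169, 113], [171, 125], [382, 123]] [[0.5011, -0.0812], [0.4973, -0.091], [0.4942, -0.2393], [0.4958, -0.273], [0.5064, -0.2728], [0.5098, -0.0819]]
campos [ 0.48703218 -0.12774053  0.44264581]
rail 1 [[388.1000061035156, 186.89999389648438], [386.29998779296875, 229.0]] [[0.5287, -0.1526, 0.038], [0.5811, -0.1537, 0.038]]
rail 1 [[342.0, 187.0], [342.0, 229.0]] [[0.5275, -0.2064, 0.038], [0.5797, -0.2072, 0.038]]
front 1 (271, 157, 206, 30) [[476, 175], [441, 157], [411, 157], [406, 164], [332, 164], [325, 158], [286, 158], [271, 181], [272, 185], [448, 186], [475, 184]] [[0.5001, -0.0821], [0.4823, -0.1163], [0.4817, -0.1441], [0.4881, -0.1485], [0.4865, -0.2174], [0.4807, -0.2237], [0.4798, -0.2598], [0.5012, -0.2753], [0.5051, -0.2746], [0.5102, -0.1079], [0.5088, -0.0823]]
campos [ 0.42743397 -0.21730935  0.44275462]
```

View pics/dcrop.png

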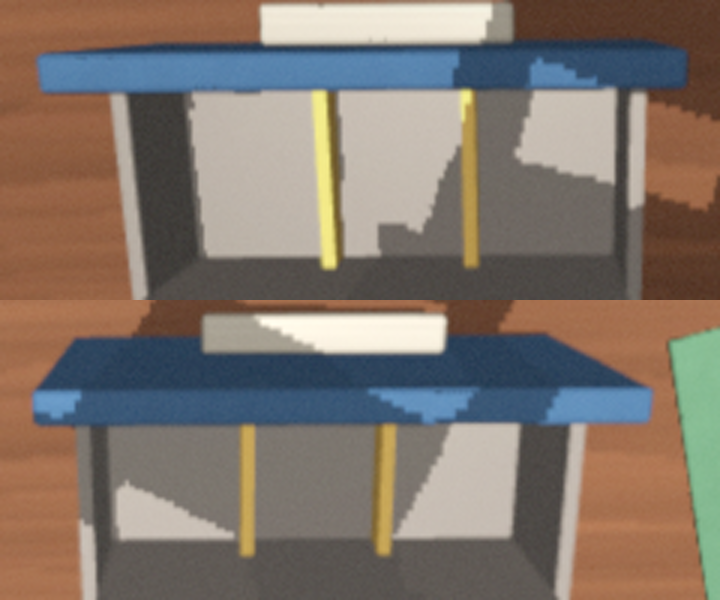

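The enlarged crop shows both rails clear, the bay empty and the front's outer top edge at d0 row ~113 and d1 row ~174. Next I triangulate the pack, rails and front.

```bash
python3 - <<'E'
from h import *
C=[np.load(f"d{i}.npy",allow_pickle=True).item() for i in (0,1)]
I=[cv2.imread(f"pics/d{i}.png")[:,:,::-1].copy() for i in (0,1)]
t=cv2.imread("pics/top1.png")[:,:,::-1].copy(); ct=vision.camera_info("top")
b=[bluetop(im,c,.087,near=(.5586,.0614)) for im,c in zip(I,C)]
for r in b: print("pack",r)
bt=bluetop.__wrapped__ if 0 else None
m=hsv(t,(105,100,60),(125,255,255)); n,_,S,P=cv2.connectedComponentsWithStats(m)
for s,p in zip(S[1:],P[1:]):
    if s[4]>40:
        w=plane(ct,[p],.087)[0]
        if np.hypot(*(w[:2]-(.5586,.0614)))<.03: print("top pack",p,w, "tri",tri([(C[0],[b[0][0]]),(C[1],[b[1][0]]),(ct,[p])]))
print("tri wrist",tri([(C[0],[b[0][0]]),(C[1],[b[1][0]])]))
for n,a,d in [("railL",(267.4,182.9),(342,229)),("railR",(311.8,183),(386.3,229)),("frontL",(168.3,113.3),(271.5,174.2)),("frontR",(383.5,111.8),(477,174.2)),("innerL",(168.8,125.3),(271.7,186)),("innerR",(383.5,122.8),(477,185))]:
    print(n,tri([(C[0],[a]),(C[1],[d])]))
m=hsv(t,(20,100,70),(34,255,255))
for k in cv2.findContours(m,0,2)[0]:
    x,y,w,h=cv2.boundingRect(k)
    if h>15 and 390<x<470: print("toprail",(x,y,w,h),plane(ct,[(x+w/2-.5,y-.5),(x+w/2-.5,y+h-.5)],.038))
m=hsv(t,(105,100,40),(125,255,255))
for k in cv2.findContours(m,0,2)[0]:
    r=cv2.minAreaRect(k)
    if max(r[1])>60: print("topfront",r,plane(ct,cv2.boxPoints(r),.114)[:,:2])
E
```

```text
pack ((518.7689819335938, 166.46351623535156), array([0.55836469, 0.06131921, 0.087     ]), np.float64(3.0971712701810574), [np.float64(0.04533167251958494), np.float64(0.024732006407127465)])
pack ((594.7737426757812, 220.2114715576172), array([0.55864442, 0.06136811, 0.087     ]), np.float64(3.0948046177738986), [np.float64(0.04635320153823674), np.float64(0.02505099762630899)])
top pack [323.37037037 199.03703704] [0.55949252 0.06154457 0.087     ] tri (array([0.55871301, 0.06168169, 0.08635265]), np.float64(0.0008632897388591699))
tri wrist (array([0.55792138, 0.06089127, 0.08762408]), np.float64(0.00010014962277637297))
railL (array([ 0.5833567 , -0.20637352,  0.02610234]), np.float64(0.000937427785883047))
railR (array([ 0.58299989, -0.15250983,  0.03199872]), np.float64(0.000362202589949731))
frontL (array([ 0.49584562, -0.27524827,  0.11005494]), np.float64(0.0003509139634610491))
frontR (array([ 0.50001206, -0.08033072,  0.11163706]), np.float64(0.00012006921809386665))
innerL (array([ 0.50651465, -0.27527251,  0.11285678]), np.float64(0.00015406867961011289))
innerR (array([ 0.50957516, -0.08075337,  0.11512726]), np.float64(1.3514121817866354e-06))
toprail (438, 189, 6, 30) [[ 0.5836789  -0.20703565  0.038     ]
 [ 0.51512401 -0.2027079   0.038     ]]
toprail (414, 189, 5, 30) [[ 0.58490592 -0.15044546  0.038     ]
 [ 0.51651953 -0.14671582  0.038     ]]
topfront ((433.5, 222.0), (83.0, 6.0), 0.0) [[ 0.49950645 -0.07768317]
 [ 0.51179844 -0.0782329 ]
 [ 0.50743952 -0.25155739]
 [ 0.49503794 -0.25066418]]
```

```bash
python3 - <<'E'
from h import *
p=np.array([.5583,.0614]); R=down(np.pi/2-.035)
robot.move_ptp([*p,.18],R); robot.servo_line([*p,.045],max_speed=.12)
claw.gripper_to(0,40); print("w",telemetry.current_gripper_width(),telemetry.current_position())
robot.servo_line([*p,.20],max_speed=.12)
b=np.array([.545,-.1785]); robot.servo_line([*b,.20],down(np.pi/2-.02),max_speed=.2); robot.dwell(.2)
print(telemetry.current_gripper_width(),telemetry.current_force(),telemetry.current_position(),telemetry.current_clock())
a,c=snap("wrist","pre"); np.save("pre.npy",c,allow_pickle=True); snap("side","pre_s"); snap("top","pre_t")
A=cv2.resize(cv2.imread("pics/pre.png"),(480,300)); B=cv2.resize(cv2.imread("pics/pre_s.png")[180:360,280:568],(480,300))
cv2.imwrite("pics/prec.png",np.vstack([A,B]))
E
```

```text
w 0.4636595222082936 [0.55858281 0.06140006 0.04536666]
0.4635121273327621 [-3.73932034e-03 -8.96983454e-01 -4.32103332e+00] [ 0.54511745 -0.17784088  0.20006075] 20.2333
```

View pics/prec.png

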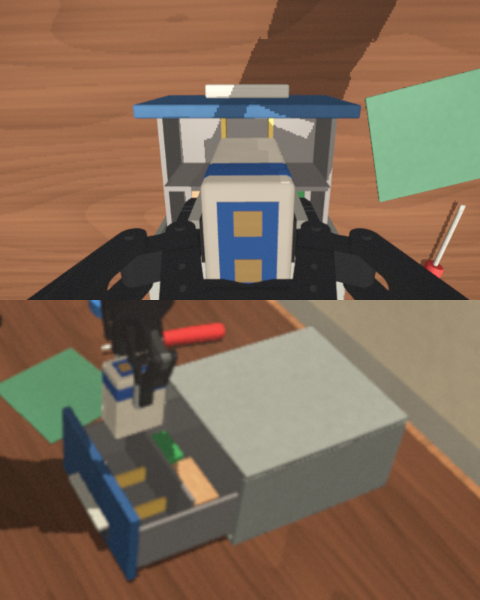

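The pack hangs centred between the rails (px 223 and 271, pack centre ~247) and square to the drawer. Next I lower it to contact, watching lateral forces.

```bash
python3 - <<'E'
from h import *
b=np.array([.545,-.1785]); f0=telemetry.current_force()
for z in (.15,.11,.09,.075,.066):
    robot.servo_line([*b,z],max_speed=.08); f=telemetry.current_force()-f0; print(z,f.round(2))
    if np.abs(f).max()>5: break
else:
    robot.dwell(.2); z=touch(b,.066,.056); print((telemetry.current_force()-f0).round(2))
print(telemetry.current_clock())
E
```

```text
0.15 [-0.21 -0.38  0.53]
0.11 [0.21 0.16 0.01]
0.09 [-0.39  0.21 -0.8 ]
0.075 [-0.36 -0.34  0.11]
0.066 [0.71 0.62 0.29]
touch 0.06 3.5211850801160844 [ 0.54542746 -0.17859269  0.06037995]
[0.94 2.08 4.17]
24.5
```

Contact came at the expected floor height (TCP 0.060, floor ≈18 mm). I release, rise, and check it.

```bash
python3 - <<'E'
from h import *
b=np.array([.545,-.1785])
claw.gripper_to(1.0); robot.servo_line([*b,.20],max_speed=.12)
robot.servo_line([.42,-.178,.22],max_speed=.2); claw.gripper_to(0.0); robot.dwell(.1)
im,c=snap("wrist","in_w"); t,ct=snap("top","in_t"); snap("side","in_s")
for n,i,k in(("w",im,c),("t",t,ct)):
    try: print(n,bluetop(i,k,.102,near=(.545,-.1785)))
    except Exception as e: print(n,e)
print(telemetry.current_clock())
A=cv2.resize(cv2.imread("pics/in_w.png"),(480,300)); B=cv2.resize(cv2.imread("pics/in_s.png")[180:360,280:568],(480,300))
cv2.imwrite("pics/inc.png",np.vstack([A,B]))
E
```

```text
w ((407.0, 276.5), array([ 0.48815974, -0.11694625,  0.102     ]), np.float64(1.5500476276023727), [np.float64(0.07444210583393816), np.float64(0.0574124556575364)])
t ((438.5138244628906, 221.95631408691406), array([ 0.50389741, -0.17892788,  0.102     ]), np.float64(1.559749314930768), [np.float64(0.19779603119454855), np.float64(0.011025396504258699)])
28.1333
```

View pics/inc.png

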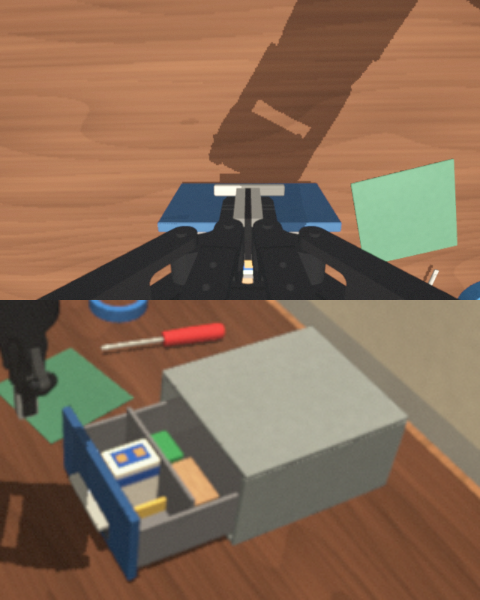

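The side view shows the pack upright in the front bay, between the rails (crop px ~(130,470)). Next I push the drawer shut.

```bash
python3 - <<'E'
from h import *
y0=-.1765; d=np.array([np.cos(-.02),np.sin(-.02)]); s=np.array([.42,y0]); z=.08
robot.servo_line([*s,z],max_speed=.15); robot.dwell(.15); f0=telemetry.current_force()
u=.055; log=[]
robot.servo_line([*(s+d*u),z],max_speed=.1)
while u<.26:
    u+=.006; robot.servo_line([*(s+d*u),z],max_speed=.07)
    f=(telemetry.current_force()-f0)@[*d,0]; x=telemetry.current_position()[0]; log.append((round(u,3),round(x,4),round(f,1)))
    if f<-22: break
print(log); robot.dwell(.3); print("hold",(telemetry.current_force()-f0).round(1),telemetry.current_position(),telemetry.current_clock())
E
```

```text
[(0.061, np.float64(0.4811), np.float64(-1.2)), (0.067, np.float64(0.4873), np.float64(-0.1)), (0.073, np.float64(0.4934), np.float64(-0.4)), (0.079, np.float64(0.4994), np.float64(-0.7)), (0.085, np.float64(0.5053), np.float64(-0.5)), (0.091, np.float64(0.5113), np.float64(-0.6)), (0.097, np.float64(0.5173), np.float64(-0.2)), (0.103, np.float64(0.5233), np.float64(-0.9)), (0.109, np.float64(0.5293), np.float64(-0.7)), (0.115, np.float64(0.5353), np.float64(-1.7)), (0.121, np.float64(0.5413), np.float64(-1.3)), (0.127, np.float64(0.5473), np.float64(-0.8)), (0.133, np.float64(0.5533), np.float64(-1.0)), (0.139, np.float64(0.5593), np.float64(-0.6)), (0.145, np.float64(0.5653), np.float64(-0.3)), (0.151, np.float64(0.5713), np.float64(-1.1)), (0.157, np.float64(0.5772), np.float64(-1.3)), (0.163, np.float64(0.5831), np.float64(0.0)), (0.169, np.float64(0.5892), np.float64(-0.4)), (0.175, np.float64(0.5952), np.float64(-1.1)), (0.181, np.float64(0.6005), np.float64(-5.9)), (0.187, np.float64(0.6073), np.float64(-1.6)), (0.193, np.float64(0.6133), np.float64(-0.2)), (0.199, np.float64(0.6144), np.float64(-29.4))]
hold [-30.1  -1.1  17. ] [ 0.61440944 -0.18024382  0.0796675 ] 36.3667
```

```bash
python3 - <<'E'
from h import *
robot.servo_line([.50,-.178,.08],max_speed=.12); robot.servo_line([.45,-.05,.28],max_speed=.25)
robot.move_ptp([.33,.1,.30],down(np.pi/2)); robot.dwell(1.0)
snap("side","end_s"); t,ct=snap("top","end_t")
m=hsv(t,(105,100,40),(125,255,255))
for k in cv2.findContours(m,0,2)[0]:
    r=cv2.minAreaRect(k)
    if max(r[1])>60: print(r,plane(ct,cv2.boxPoints(r),.114)[:,:2].round(4).tolist())
print(telemetry.current_clock(),telemetry.current_force())
A=cv2.imread("pics/end_s.png")[100:350,180:580]; B=cv2.imread("pics/end_t.png")[40:290,150:550]
cv2.imwrite("pics/end.png",cv2.resize(np.vstack([A,B]),(480,600)))
E
```

```text
((436.0, 161.5), (5.0, 90.0), 90.0) [[0.6376, -0.0821], [0.6341, -0.2745], [0.6233, -0.2736], [0.6269, -0.0816]]
40.5167 [ 0.51279624 -0.03333718 -0.04109288]
```

View pics/end.png

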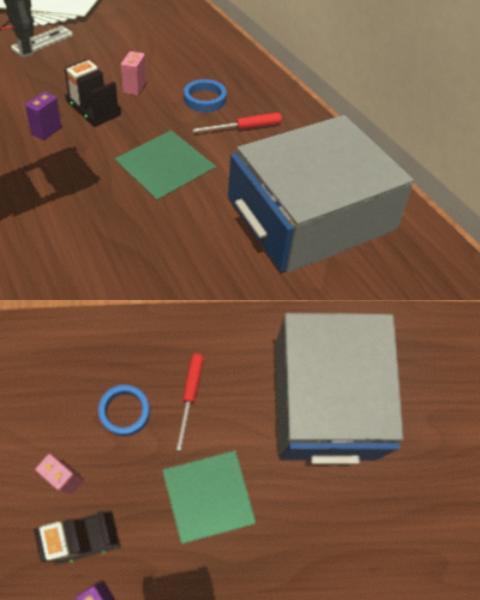

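The drawer is shut. Its front outer edge is at x≈0.625, matching the finger's hard stop (0.614 plus ~11 mm pad half-width), and it stayed there with the arm away. The orange pack, tape and screwdriver are where they were.

```bash
python3 -c "
from bench import order; order.job_done()"
```

```text
the job is handed in; nothing more can be done
```

The blue-banded pack is in the drawer's front bay and the drawer is shut. I handed the job in at about 40.5 s of the 72 s allowed.

**What I did:**
- I gripped the pack across its 60 mm length, lifted it 121 mm straight up out of the charger, stood it on the mat and let go.
- I took it again across its 40 mm sides and lowered it into the bay. It met the floor at the expected height, with no more than about 2 N of sideways force.
- I then pushed the drawer home. The force showed the detent's resistance (about 6 N), then the snap, then the stop at about 30 N.

**Last checks:**
- A second after I backed off, the drawer front's outer edge was at x ≈ 0.625 in the top view, which agrees with where the fingers met the stop.
- The orange pack, the tape roll and the screwdriver looked unmoved in the final pictures, by eye only.
- The pack was upright between the rails just before I closed the drawer. I judged this from the side view only, because my automatic check there picked up the blue drawer front instead of the pack top.

**Small disagreements:** The bay position differed by 2 to 3 mm between views, and the pack's heading on the mat by about 0.02 rad. The two-view rail height came out 6 to 12 mm low, so I used the stated height for the rails. All of this stayed inside the bay's clearances.

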